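# Shut and lock the sample drawers

### The arm

A 6-joint arm with a two-finger parallel gripper is mounted at the origin on a cart in front of the work surface, level with it; the furniture and walls round the work are solid. World frame = base frame: x ahead of the robot, y to its left, z up, the work surface at z = 0. Lengths are in mm, angles in rad, forces in N, time in s.
With the tool pointing down it reaches from about 350 to 875 mm from the base axis. Payload 4.2 kg.
Tool frame: the origin (TCP) lies midway between the tips of the shut fingers; the grasp point (between the pads) lies 19 mm behind it; z points along the fingers, y is the line along which they close (so a half turn about z gives the same grasp; the last joint's range is limited). The gripper opens to 85 mm and grips with 20 to 120 N. Pads are 22 mm wide; open, the fingers measure 114 mm over their backs; the gripper's body (76 mm by 85 mm) begins 54 mm behind the grasp point. The pads swing forward as they close: fully open they stand 13 mm farther back than shut.
Start: joints at [-0.882, 0.385, 0.008, 0, -1.194, -0.259], TCP at [260.443, -568.127, 231.312] pointing down, gripper open.
Joint ranges: [-3.14, 3.14], [-1.21, 2.06], [-1.07, 1.41], [-3.16, 2.05], [-2.99, -0.16], [-3.1, 3.1]. Speed limits (rad/s): [2.79, 2.79, 3.14, 3.14, 3.14, 3.14].

### API

Orientations are given as a unit quaternion [x, y, z, w].
In Python, from bench import arm gives the robot as it stands. The module is installed in compiled form; this text tells all that it offers.
- The arm moves only by the shell command python3 -m handwheel 'ROWS' [OPENING]. ROWS is JSON, a list of rows, each an object of numbers: "x", "y", "z": the shift along the world's x, y, z each as a share of 20 cm, from -1 to 1; "ax", "ay", "az": the turn, a rotation vector about the world's x, y, z each as a share of 90 degrees, from -1 to 1. In form: [{"x": .., "y": .., "z": .., "ax": .., "ay": .., "az": ..}, ...]. A call has exactly 8 rows; each row shifts and turns the commanded pose from where the row before left it; what a row does not reach is not made up. A row lasts 1/10 s, in which the tool goes at most 50 mm and 8.59 degrees, less where a joint would pass 70% of its speed; a pose out of reach is approached as far as the arm can. A call with a number of a shift or a turn outside -1 to 1 is refused whole. A call with a gripper value outside its range is refused whole. OPENING is the opening, from -1 (shut) to 1 (fully open), set as the call begins (- or left out, the last holds). The fingers move at their own pace and stop on an object; the grip force is fixed at half the most. Time passes only in rows, so rows that do not move let the fingers close, or fill a call up. It gives the time, the measured TCP pose, the force, the opening and the grip force at its end, in the units of the state.
- arm.read_state(): the state, without advancing time (a new reading comes with each control period).
- arm.get_image(name): name is "side" or "top"; returns the picture (420x560x3 uint8, red, green, blue); there is no depth.
- arm.camera_params(name): a dict with "K" (3x3 intrinsics, pixels), "position" and "orientation" of the camera in the world. Camera axes: x right, y down, z forward; pixel columns grow to the right and rows downward; lengths in mm; the calibration is good to about 2 mm. A picture is of the moment at which its call begins. camera_params takes no time and is no camera call.
- arm.job_done(): hands the job in; it is judged then, once.
The state is a dict: "clock": time; "joints": joint angles; "joint_vel": joint speeds; "joint_efforts": joint torques, N m; "position": TCP position; "ee_rot": TCP orientation; "contact_force": force on the tool from outside, world axes, zero at the start; "wrist_torque": the same for the moment, N m; "gripper_width": finger opening in mm; "grasp_force": force on a finger pad.
Only numpy, scipy, OpenCV 4.12 (cv2) and the standard library are available. Lean on these libraries where they do the work, as an engineer would, in place of code of your own. Each camera call takes 0.05 s, during which the arm holds its last target. There are 200 camera calls.

### The job

Push both open drawers of the low two-drawer sample unit fully home with your fingertips, then press the steel locking bar at the top middle of its front all the way down so that it bars both drawers. Only push: do not pinch the bar, do not reach behind a drawer front, do not pull a drawer farther out, and do not start on the bar before both drawers are shut. Leave the things standing on and around the unit where they are.

Things in the scene. Friction and masses are not known exactly. Their poses are not given: they have to be found in the camera images.
- unit: A low white two-drawer sample unit, fixed to the worktop: shell 170 mm deep (x), 320 mm wide (y), 100 mm high. Origin at the centre of its underside; x points from its front to its back (away from the robot, turned by up to 0.3 rad), y to its left as the robot sees it, z up. The two drawer fronts lie side by side on its front (-x) face.
- drawer_left_front (a point): Front of the left (+y) drawer: on its outer face, 20 mm from mid-width toward the unit's outer side (so clear of the bar), 30 mm below its upper edge, 66 mm above the worktop; push here. Moves with the drawer; axes as the unit's. The panel is 156 mm wide, 10 mm thick, 4 to 96 mm above the worktop. A finger pull juts out 10 mm at 20 to 25 mm height, a label holder 3 mm at 35 to 53 mm. Home, its face is 10 mm ahead of the shell.
- drawer_right_front (a point): Front of the right (-y) drawer: on its outer face, 20 mm from mid-width toward the unit's outer side (so clear of the bar), 30 mm below its upper edge, 66 mm above the worktop; push here. Moves with the drawer; axes as the unit's. The panel is 156 mm wide, 10 mm thick, 4 to 96 mm above the worktop. A finger pull juts out 10 mm at 20 to 25 mm height, a label holder 3 mm at 35 to 53 mm. Home, its face is 10 mm ahead of the shell.
- drawer_left (a joint): How far the left (+y) drawer is out, m: 0 = fully home (hard stop), grows as it comes out toward the robot along the unit's -x, up to 0.11. It starts 0.03 to 0.085 out. A friction slide: about 1.5 N moves it and it stays where it is left.
- drawer_right (a joint): How far the right (-y) drawer is out, m: 0 = fully home (hard stop), grows as it comes out toward the robot along the unit's -x, up to 0.11. It starts 0.03 to 0.085 out. A friction slide: about 1.5 N moves it and it stays where it is left.
- bar_top (a point): Centre of the flat top plate of the steel locking bar, 52 (x) by 40 mm (y), over the unit's front edge midway between the drawers; z up; moves with the bar. From its front edge an apron as wide hangs 30 mm down, just ahead of the shut fronts. Up, the plate top is 136 mm above the worktop; fully down it is 112 mm and the apron covers the inner upper corners of both fronts.
- bar (a joint): How far the locking bar is pressed down, m: 0 = up, 0.024 = fully down (hard stop). It starts 0 to 0.004 down. A friction slide: about 3 N moves it and it stays where it is left, with no spring.
- timer: Bystander: a small white flat timer, 75 x 75 x 17 mm, loose on top of the unit, rear left. Origin at the centre of its underside.
- tape_roll: Bystander: a roll of tape lying flat, 69 mm across, 19 mm high, loose on top of the unit, rear right. Origin at the centre of its underside.
- amber_bottle: Bystander: a brown reagent bottle with a dark cap, 46 mm across, 88 mm high, standing just left of the unit. Origin at the centre of its underside.
- beaker: Bystander: an empty clear beaker, 64 mm across, 76 mm high, standing just right of the unit. Origin at the centre of its underside.
- marker: Bystander: a felt pen lying on the worktop to the right, about 134 mm long, 14 mm thick. Origin at its middle on the underside.
- pipette: Bystander: a hand pipette lying on the worktop to the left, about 255 mm long, 39 mm high. Origin at its middle on the underside.

How it is judged:
By the outcome, as a careful person would: the job done as asked, in the order asked, and still so for the second after the job is handed in, with the robot touching nothing.
It also fails if it takes over 54 s, if anything falls off the work surface, if the arm or the gripper's body presses on something with over 40 N, if the wrist force passes 120 N, or if a joint passes its speed limit or range.

## Working session

There is one attempt and no reset: what is moved stays moved. The work goes in short steps, Python scripts to look and compute and a shell command to move; the robot and the scene stay as the last step left them, time stands still between calls to the robot, and variables do not carry over. Pictures are saved under pics/ and viewed, at most 10 in all, crops included, and the job is handed in when it is done.

```bash
mkdir -p pics; python3 - <<'E'
from bench import arm
import cv2
for n in("side","top"):
    cv2.imwrite(f"pics/{n}0.png",arm.get_image(n)[:,:,::-1])
    print(arm.camera_params(n))
print(arm.read_state())
E
```

```text
{'K': array([[391.28104978,   0.        , 278.49171395],
       [  0.        , 391.28104978, 206.928561  ],
       [  0.        ,   0.        ,   1.        ]]), 'position': array([144.07198399, 798.20862282, 801.23550699]), 'orientation': array([-0.21901402,  0.87252377, -0.42308638,  0.10831918])}
{'K': array([[444.29182322,   0.        , 277.44344625],
       [  0.        , 444.29182322, 206.36897016],
       [  0.        ,   0.        ,   1.        ]]), 'position': array([ 363.41759575,   46.11579707, 1279.18773126]), 'orientation': array([-0.69776058,  0.71205485, -0.05513745,  0.05538894])}
{'clock': 0.1, 'joints': array([-8.82418704e-01,  3.85481749e-01,  6.76382698e-03, -3.95787155e-04,
       -1.19399801e+00, -2.58623640e-01]), 'joint_vel': array([-0.00114054, -0.00093265,  0.00254942,  0.00226479, -0.00053654,
       -0.00154168]), 'joint_efforts': array([-5.19090172e-04, -3.93318880e+01,  1.88929904e+01,  4.19793069e+00,
       -2.57052234e-03,  6.75234034e-06]), 'position': array([ 260.21005113, -567.68976936,  230.33605063]), 'ee_rot': array([-2.13155836e-01,  9.77017725e-01,  9.38078520e-04, -2.73970107e-04]), 'contact_force': array([-0.24707883,  1.46676983,  0.0277796 ]), 'wrist_torque': array([-0.00346923, -0.01570656,  0.02217636]), 'grasp_force': 0.0, 'gripper_width': 85.459936324736}
```

View pics/top0.png

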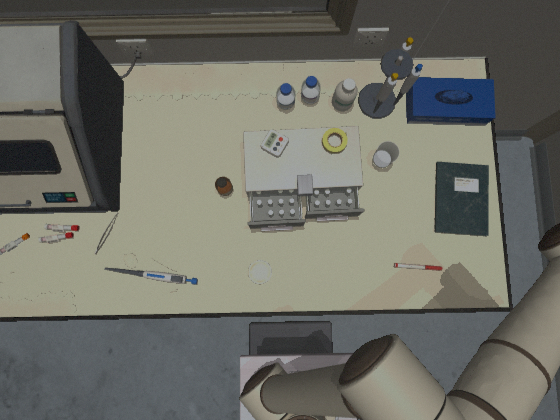

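View pics/side0.png

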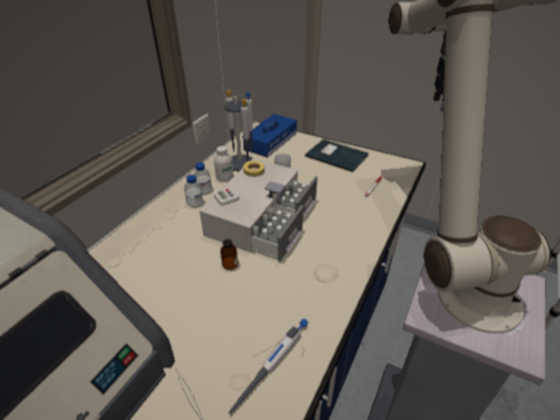

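The top view shows the unit around (303,158), bar plate at (305,184), and drawer fronts at about (276,228) left and (334,213) right. The bottle is at (223,185) and the beaker at (382,158). I'll zoom in for measuring.

```bash
cat > h.py <<'E'
import numpy as np
from bench import arm
from scipy.spatial.transform import Rotation as R
def ray(n,u,v,z):
    c=arm.camera_params(n); d=R.from_quat(c["orientation"]).apply(np.linalg.inv(c["K"])@[u,v,1])
    p=c["position"]; return p+d*(z-p[2])/d[2]
def proj(n,P):
    c=arm.camera_params(n); q=c["K"]@R.from_quat(c["orientation"]).inv().apply(np.array(P)-c["position"]); return q[:2]/q[2]
E
python3 - <<'E'
import cv2
im=cv2.imread("pics/top0.png")[115:240,230:380]
cv2.imwrite("pics/c0.png",cv2.resize(im,None,fx=5,fy=4.8*5/4.8*0.96,interpolation=cv2.INTER_CUBIC)[:600])
from h import *
# test corners
for z,u,v in((100,244,131),(100,359,126),(100,247,190),(100,362,184),(136,305,184),(96,249,231),(96,303,226),(96,307,216),(96,363,211)): print(u,v,ray("top",u,v,z).round())
E
```

```text
244 131 [762. 133. 100.]
359 126 [ 770. -185.  100.]
247 190 [596. 126. 100.]
362 184 [ 606. -185.  100.]
305 184 [602. -29. 136.]
249 231 [485. 122.  96.]
303 226 [495. -23.  96.]
307 216 [522. -34.  96.]
363 211 [ 533. -185.   96.]
```

View pics/c0.png

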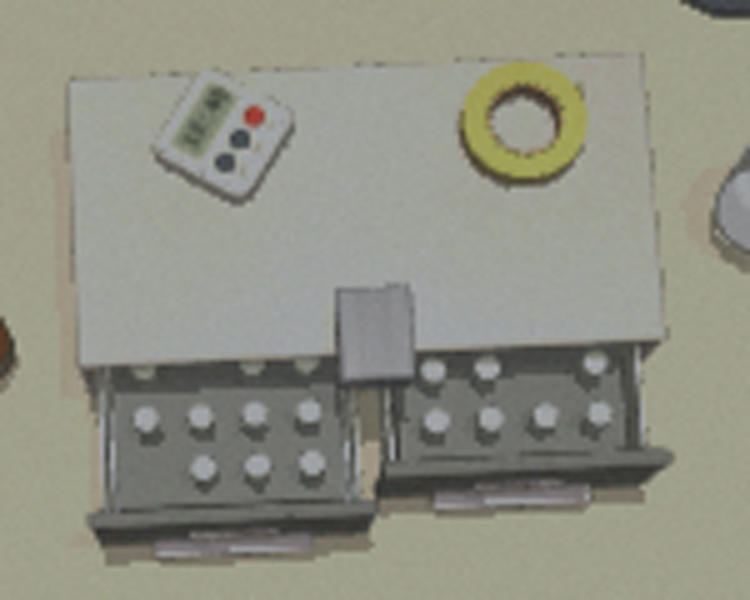

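```bash
python3 - <<'E'
from h import *
c=lambda x,y,z:ray("top",230+x/5,115+y/4.8,z)[:2]
TL,TR,BR,BL=c(70,80,100),c(642,55,100),c(662,340,100),c(80,367,100)
print(np.linalg.norm(TL-TR),np.linalg.norm(TR-BR),np.linalg.norm(BL-BR),np.linalg.norm(TL-BL))
d=TL-TR+BL-BR; a=np.arctan2(-d[0],d[1]); print("yaw",a)
ux=np.array([np.cos(a),np.sin(a)]);uy=np.array([-np.sin(a),np.cos(a)])
C=(TL+TR+BL+BR)/4; print("centre",C)
bar=sum(c(*p,134) for p in((337,290),(410,286),(413,380),(342,382)))/4
print("bar",bar,"in unit",(bar-C)@ux,(bar-C)@uy)
for n,ps,s in(("L",((95,527),(372,512)),1),("R",((388,470),(670,457)),-1)):
    q=[c(*p,96) for p in ps]; print(n,[((p-C)@ux,(p-C)@uy) for p in q])
for s in(1,-1):
    for x in(-95,-95-60): print(s,x,C+ux*x+uy*s*99)
print(arm.read_state()["position"])
E
```

```text
316.4594511217657 167.4957196918311 315.1830602449419 168.15164142965034
yaw 0.027609612258428135
centre [680.35647051 -27.0922776 ]
bar [600.37994083 -29.17067794] in unit -80.00342547297366 0.13023223341580922
L [(np.float64(-174.50353977984565), np.float64(153.80133295414655)), (np.float64(-173.20382576401323), np.float64(5.100012342193499))]
R [(np.float64(-149.95956448851945), np.float64(-4.849577335455671)), (np.float64(-149.89361353421), np.float64(-156.8747151915904))]
1 -95 [582.65967266  69.24741147]
1 -155 [522.68253993  67.59104519]
-1 -95 [ 588.12568138 -128.67712655]
-1 -155 [ 528.14854865 -130.33349283]
[ 260.21005113 -567.68976936  230.33605063]
```

```bash
python3 -m handwheel '[{"x":0.05,"y":0.1,"az":-0.064},{"x":0.08,"y":0.16,"az":-0.064},{"x":0.09,"y":0.18,"az":-0.064},{"x":0.09,"y":0.18,"az":-0.064},{"x":0.09,"y":0.18},{"x":0.09,"y":0.18},{"x":0.08,"y":0.16},{"x":0.05,"y":0.1}]' -1
```

```text
invalid input at $[0]: expected keys x, y, z, ax, ay, az
```

```bash
python3 -m handwheel '[{"x":0.05,"y":0.1,"z":0,"ax":0,"ay":0,"az":-0.064},{"x":0.08,"y":0.16,"z":0,"ax":0,"ay":0,"az":-0.064},{"x":0.09,"y":0.18,"z":0,"ax":0,"ay":0,"az":-0.064},{"x":0.09,"y":0.18,"z":0,"ax":0,"ay":0,"az":-0.064},{"x":0.09,"y":0.18,"z":0,"ax":0,"ay":0,"az":0},{"x":0.09,"y":0.18,"z":0,"ax":0,"ay":0,"az":0},{"x":0.08,"y":0.16,"z":0,"ax":0,"ay":0,"az":0},{"x":0.05,"y":0.1,"z":0,"ax":0,"ay":0,"az":0}]' -1
```

```text
clock: 0.9
position: [384.9, -318.0, 231.1]
ee_rot: [-0.015, 1.0, 0.0, -0.0]
contact_force: [0.2, -0.8, 0.5]
gripper_width: 0.0
grasp_force: 0.0
```

```bash
python3 -m handwheel '[{"x":0.08,"y":0.17,"z":0,"ax":0,"ay":0,"az":0},{"x":0.08,"y":0.17,"z":0,"ax":0,"ay":0,"az":0},{"x":0.08,"y":0.17,"z":-0.1,"ax":0,"ay":0,"az":0},{"x":0.08,"y":0.17,"z":-0.15,"ax":0,"ay":0,"az":0},{"x":0.06,"y":0.14,"z":-0.15,"ax":0,"ay":0,"az":0},{"x":0.05,"y":0.12,"z":-0.15,"ax":0,"ay":0,"az":0},{"x":0,"y":0,"z":-0.15,"ax":0,"ay":0,"az":0},{"x":0,"y":0,"z":-0.12,"ax":0,"ay":0,"az":0}]' -1
python3 - <<'E'
from h import *
import cv2
cv2.imwrite("pics/t1.png",cv2.resize(arm.get_image("top")[110:260,220:390,::-1],None,fx=4,fy=4,interpolation=cv2.INTER_CUBIC))
E
```

```text
clock: 1.7
position: [469.8, -131.2, 65.5]
ee_rot: [-0.015, 1.0, 0.0, -0.001]
contact_force: [0.7, -0.5, -0.7]
gripper_width: 0.1
grasp_force: 0.0
```

View pics/t1.png

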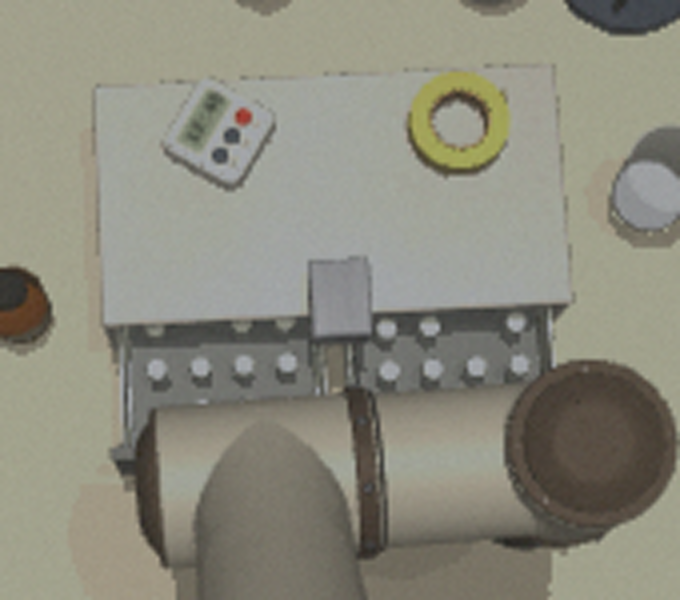

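The view shows nothing disturbed, with the wrist in front of the right drawer. Now I'll push.

```bash
python3 -m handwheel '[{"x":0.08,"y":0.002,"z":-0.01,"ax":0,"ay":0,"az":0},{"x":0.08,"y":0.002,"z":0,"ax":0,"ay":0,"az":0},{"x":0.05,"y":0.001,"z":0,"ax":0,"ay":0,"az":0},{"x":0.05,"y":0.001,"z":0,"ax":0,"ay":0,"az":0},{"x":0.05,"y":0.001,"z":0,"ax":0,"ay":0,"az":0},{"x":0.05,"y":0.001,"z":0,"ax":0,"ay":0,"az":0},{"x":0.05,"y":0.001,"z":0,"ax":0,"ay":0,"az":0},{"x":0.04,"y":0.001,"z":0,"ax":0,"ay":0,"az":0}]' -1
python3 -m handwheel '[{"x":0.02,"y":0,"z":0,"ax":0,"ay":0,"az":0},{"x":0.02,"y":0,"z":0,"ax":0,"ay":0,"az":0},{"x":0.01,"y":0,"z":0,"ax":0,"ay":0,"az":0},{"x":0.01,"y":0,"z":0,"ax":0,"ay":0,"az":0},{"x":0,"y":0,"z":0,"ax":0,"ay":0,"az":0},{"x":0,"y":0,"z":0,"ax":0,"ay":0,"az":0},{"x":0,"y":0,"z":0,"ax":0,"ay":0,"az":0},{"x":0,"y":0,"z":0,"ax":0,"ay":0,"az":0}]' -1
```

```text
clock: 2.55
position: [561.1, -130.0, 65.3]
ee_rot: [-0.014, 1.0, 0.0, -0.0]
contact_force: [-1.6, 1.2, 2.3]
gripper_width: 0.1
grasp_force: 1.0
clock: 3.35
position: [572.6, -130.3, 65.5]
ee_rot: [-0.014, 1.0, -0.0, 0.0]
contact_force: [-0.6, 0.1, -0.6]
gripper_width: -0.2
grasp_force: 0.2
```

```bash
python3 -m handwheel '[{"x":0.005,"y":0,"z":0,"ax":0,"ay":0,"az":0},{"x":0.005,"y":0,"z":0,"ax":0,"ay":0,"az":0},{"x":0.005,"y":0,"z":0,"ax":0,"ay":0,"az":0},{"x":0.005,"y":0,"z":0,"ax":0,"ay":0,"az":0},{"x":0.005,"y":0,"z":0,"ax":0,"ay":0,"az":0},{"x":0,"y":0,"z":0,"ax":0,"ay":0,"az":0},{"x":0,"y":0,"z":0,"ax":0,"ay":0,"az":0},{"x":0,"y":0,"z":0,"ax":0,"ay":0,"az":0}]' -1
```

```text
clock: 4.15
position: [577.7, -130.1, 65.3]
ee_rot: [-0.014, 1.0, -0.0, 0.0]
contact_force: [-0.7, -0.0, 0.1]
gripper_width: -0.4
grasp_force: 0.2
```

```bash
python3 -m handwheel '[{"x":0.005,"y":0,"z":0,"ax":0,"ay":0,"az":0},{"x":0.005,"y":0,"z":0,"ax":0,"ay":0,"az":0},{"x":0.005,"y":0,"z":0,"ax":0,"ay":0,"az":0},{"x":0.005,"y":0,"z":0,"ax":0,"ay":0,"az":0},{"x":0.005,"y":0,"z":0,"ax":0,"ay":0,"az":0},{"x":0,"y":0,"z":0,"ax":0,"ay":0,"az":0},{"x":0,"y":0,"z":0,"ax":0,"ay":0,"az":0},{"x":0,"y":0,"z":0,"ax":0,"ay":0,"az":0}]' -1
```

```text
clock: 4.95
position: [581.9, -130.1, 65.2]
ee_rot: [-0.014, 1.0, 0.0, -0.001]
contact_force: [-4.4, 2.3, 2.6]
gripper_width: 0.1
grasp_force: 1.9
```

```bash
python3 -m handwheel '[{"x":0.005,"y":0,"z":0,"ax":0,"ay":0,"az":0},{"x":0.005,"y":0,"z":0,"ax":0,"ay":0,"az":0},{"x":0.005,"y":0,"z":0,"ax":0,"ay":0,"az":0},{"x":0,"y":0,"z":0,"ax":0,"ay":0,"az":0},{"x":0,"y":0,"z":0,"ax":0,"ay":0,"az":0},{"x":0,"y":0,"z":0,"ax":0,"ay":0,"az":0},{"x":0,"y":0,"z":0,"ax":0,"ay":0,"az":0},{"x":0,"y":0,"z":0,"ax":0,"ay":0,"az":0}]' -1
```

```text
clock: 5.75
position: [581.8, -130.1, 65.2]
ee_rot: [-0.014, 1.0, 0.0, -0.004]
contact_force: [-11.0, 3.5, 7.8]
gripper_width: 0.1
grasp_force: 5.3
```

```bash
python3 -m handwheel '[{"x":-0.06,"y":0,"z":0,"ax":0,"ay":0,"az":0},{"x":-0.14,"y":0,"z":0,"ax":0,"ay":0,"az":0},{"x":-0.18,"y":0,"z":0,"ax":0,"ay":0,"az":0},{"x":-0.18,"y":0,"z":0,"ax":0,"ay":0,"az":0},{"x":-0.14,"y":0.05,"z":0,"ax":0,"ay":0,"az":0},{"x":0,"y":0.12,"z":0,"ax":0,"ay":0,"az":0},{"x":0,"y":0.18,"z":0,"ax":0,"ay":0,"az":0},{"x":0,"y":0.18,"z":0,"ax":0,"ay":0,"az":0}]' -1
python3 -m handwheel '[{"x":0,"y":0.18,"z":0,"ax":0,"ay":0,"az":0},{"x":0,"y":0.16,"z":0,"ax":0,"ay":0,"az":0},{"x":0,"y":0.1,"z":0,"ax":0,"ay":0,"az":0},{"x":0,"y":0.03,"z":0,"ax":0,"ay":0,"az":0},{"x":0,"y":0,"z":0,"ax":0,"ay":0,"az":0},{"x":0,"y":0,"z":0,"ax":0,"ay":0,"az":0},{"x":0.05,"y":0,"z":0,"ax":0,"ay":0,"az":0},{"x":0.05,"y":0,"z":0,"ax":0,"ay":0,"az":0}]' -1
```

```text
clock: 6.55
position: [447.2, -23.0, 66.0]
ee_rot: [-0.013, 1.0, 0.0, 0.002]
contact_force: [0.5, 0.5, -0.9]
gripper_width: 0.2
grasp_force: 0.0
clock: 7.35
position: [466.5, 69.2, 65.5]
ee_rot: [-0.013, 1.0, 0.0, 0.0]
contact_force: [0.3, -0.2, 0.4]
gripper_width: -0.3
grasp_force: 0.0
```

Push 107 mm to just short of 574, then creep.

```bash
python3 -m handwheel '[{"x":0.05,"y":0.001,"z":0,"ax":0,"ay":0,"az":0},{"x":0.06,"y":0.001,"z":0,"ax":0,"ay":0,"az":0},{"x":0.06,"y":0.001,"z":0,"ax":0,"ay":0,"az":0},{"x":0.06,"y":0.001,"z":0,"ax":0,"ay":0,"az":0},{"x":0.06,"y":0.001,"z":0,"ax":0,"ay":0,"az":0},{"x":0.06,"y":0.001,"z":0,"ax":0,"ay":0,"az":0},{"x":0.06,"y":0.001,"z":0,"ax":0,"ay":0,"az":0},{"x":0.05,"y":0.001,"z":0,"ax":0,"ay":0,"az":0}]' -1
python3 -m handwheel '[{"x":0.02,"y":0,"z":0,"ax":0,"ay":0,"az":0},{"x":0.02,"y":0,"z":0,"ax":0,"ay":0,"az":0},{"x":0.01,"y":0,"z":0,"ax":0,"ay":0,"az":0},{"x":0.005,"y":0,"z":0,"ax":0,"ay":0,"az":0},{"x":0.005,"y":0,"z":0,"ax":0,"ay":0,"az":0},{"x":0.005,"y":0,"z":0,"ax":0,"ay":0,"az":0},{"x":0,"y":0,"z":0,"ax":0,"ay":0,"az":0},{"x":0,"y":0,"z":0,"ax":0,"ay":0,"az":0}]' -1
```

```text
clock: 8.15
position: [558.4, 71.6, 65.1]
ee_rot: [-0.014, 1.0, 0.0, -0.0]
contact_force: [-2.4, 1.5, -0.8]
gripper_width: -0.2
grasp_force: 1.0
clock: 8.95
position: [570.3, 71.4, 65.3]
ee_rot: [-0.014, 1.0, -0.0, -0.0]
contact_force: [-1.3, 0.6, -1.2]
gripper_width: -0.1
grasp_force: 0.6
```

```bash
python3 -m handwheel '[{"x":0.01,"y":0,"z":0,"ax":0,"ay":0,"az":0},{"x":0.01,"y":0,"z":0,"ax":0,"ay":0,"az":0},{"x":0.005,"y":0,"z":0,"ax":0,"ay":0,"az":0},{"x":0.005,"y":0,"z":0,"ax":0,"ay":0,"az":0},{"x":0.005,"y":0,"z":0,"ax":0,"ay":0,"az":0},{"x":0,"y":0,"z":0,"ax":0,"ay":0,"az":0},{"x":0,"y":0,"z":0,"ax":0,"ay":0,"az":0},{"x":0,"y":0,"z":0,"ax":0,"ay":0,"az":0}]' -1
```

```text
clock: 9.75
position: [575.6, 71.5, 65.3]
ee_rot: [-0.014, 1.0, -0.0, -0.002]
contact_force: [-6.3, 3.1, 3.0]
gripper_width: 0.3
grasp_force: 3.4
```

```bash
python3 -m handwheel '[{"x":0.005,"y":0,"z":0,"ax":0,"ay":0,"az":0},{"x":0.005,"y":0,"z":0,"ax":0,"ay":0,"az":0},{"x":0.005,"y":0,"z":0,"ax":0,"ay":0,"az":0},{"x":0,"y":0,"z":0,"ax":0,"ay":0,"az":0},{"x":0,"y":0,"z":0,"ax":0,"ay":0,"az":0},{"x":0,"y":0,"z":0,"ax":0,"ay":0,"az":0},{"x":0,"y":0,"z":0,"ax":0,"ay":0,"az":0},{"x":0,"y":0,"z":0,"ax":0,"ay":0,"az":0}]' -1
```

```text
clock: 10.55
position: [575.6, 71.4, 65.3]
ee_rot: [-0.014, 1.0, -0.001, -0.005]
contact_force: [-15.8, 5.2, 9.3]
gripper_width: 0.0
grasp_force: 7.4
```

```bash
python3 -m handwheel '[{"x":-0.06,"y":0,"z":0,"ax":0,"ay":0,"az":0},{"x":-0.14,"y":0,"z":0,"ax":0,"ay":0,"az":0},{"x":-0.18,"y":0,"z":0.05,"ax":0,"ay":0,"az":0},{"x":-0.18,"y":0,"z":0.12,"ax":0,"ay":0,"az":0},{"x":-0.14,"y":-0.1,"z":0.16,"ax":0,"ay":0,"az":0},{"x":-0.05,"y":-0.14,"z":0.16,"ax":0,"ay":0,"az":0},{"x":0,"y":-0.14,"z":0.1,"ax":0,"ay":0,"az":0},{"x":0,"y":-0.12,"z":0,"ax":0,"ay":0,"az":0}]' -1
python3 - <<'E'
from h import *
import cv2,numpy as np
t=cv2.resize(arm.get_image("top")[110:260,220:390,::-1],None,fx=2.35,fy=3,interpolation=cv2.INTER_CUBIC)
s=cv2.resize(arm.get_image("side")[140:290,180:350,::-1],None,fx=2.35,fy=3,interpolation=cv2.INTER_CUBIC)
cv2.imwrite("pics/ts2.png",np.hstack([t,s]))
E
```

```text
clock: 11.35
position: [433.2, -29.1, 187.7]
ee_rot: [-0.015, 1.0, 0.001, 0.006]
contact_force: [0.4, 0.6, -0.8]
gripper_width: -0.2
grasp_force: 0.0
```

View pics/ts2.png

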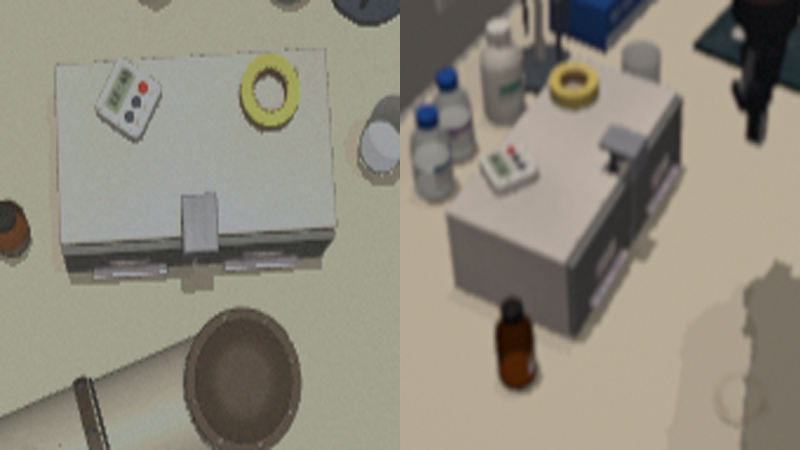

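Both drawers are flush in both views, and the bystanders are unmoved. Next I'll go above the bar.

```bash
python3 -m handwheel '[{"x":0.06,"y":0,"z":0,"ax":0,"ay":0,"az":0},{"x":0.14,"y":0,"z":0,"ax":0,"ay":0,"az":0},{"x":0.18,"y":0,"z":0,"ax":0,"ay":0,"az":0},{"x":0.18,"y":0,"z":0,"ax":0,"ay":0,"az":0},{"x":0.16,"y":0,"z":0,"ax":0,"ay":0,"az":0},{"x":0.09,"y":0,"z":0,"ax":0,"ay":0,"az":0},{"x":0.03,"y":0,"z":-0.05,"ax":0,"ay":0,"az":0},{"x":0,"y":0,"z":-0.1,"ax":0,"ay":0,"az":0}]' -1
python3 -m handwheel '[{"x":0,"y":0,"z":-0.04,"ax":0,"ay":0,"az":0},{"x":0,"y":0,"z":-0.02,"ax":0,"ay":0,"az":0},{"x":0,"y":0,"z":-0.02,"ax":0,"ay":0,"az":0},{"x":0,"y":0,"z":-0.02,"ax":0,"ay":0,"az":0},{"x":0,"y":0,"z":-0.02,"ax":0,"ay":0,"az":0},{"x":0,"y":0,"z":0,"ax":0,"ay":0,"az":0},{"x":0,"y":0,"z":0,"ax":0,"ay":0,"az":0},{"x":0,"y":0,"z":0,"ax":0,"ay":0,"az":0}]' -1
```

```text
clock: 12.25
position: [600.6, -27.7, 152.8]
ee_rot: [-0.014, 1.0, 0.0, 0.001]
contact_force: [-0.9, 0.5, -0.6]
gripper_width: -0.0
grasp_force: 0.0
clock: 13.05
position: [598.6, -28.5, 129.5]
ee_rot: [-0.014, 1.0, 0.0, 0.0]
contact_force: [0.6, -0.2, 0.7]
gripper_width: -0.1
grasp_force: 0.4
```

```bash
python3 -m handwheel '[{"x":0,"y":0,"z":-0.02,"ax":0,"ay":0,"az":0},{"x":0,"y":0,"z":-0.02,"ax":0,"ay":0,"az":0},{"x":0,"y":0,"z":-0.01,"ax":0,"ay":0,"az":0},{"x":0,"y":0,"z":-0.01,"ax":0,"ay":0,"az":0},{"x":0,"y":0,"z":-0.01,"ax":0,"ay":0,"az":0},{"x":0,"y":0,"z":0,"ax":0,"ay":0,"az":0},{"x":0,"y":0,"z":0,"ax":0,"ay":0,"az":0},{"x":0,"y":0,"z":0,"ax":0,"ay":0,"az":0}]' -1
python3 -m handwheel '[{"x":0,"y":0,"z":-0.005,"ax":0,"ay":0,"az":0},{"x":0,"y":0,"z":-0.005,"ax":0,"ay":0,"az":0},{"x":0,"y":0,"z":-0.005,"ax":0,"ay":0,"az":0},{"x":0,"y":0,"z":-0.005,"ax":0,"ay":0,"az":0},{"x":0,"y":0,"z":0,"ax":0,"ay":0,"az":0},{"x":0,"y":0,"z":0,"ax":0,"ay":0,"az":0},{"x":0,"y":0,"z":0,"ax":0,"ay":0,"az":0},{"x":0,"y":0,"z":0,"ax":0,"ay":0,"az":0}]' -1
```

```text
clock: 13.85
position: [598.2, -28.6, 114.9]
ee_rot: [-0.014, 1.0, -0.0, -0.0]
contact_force: [0.6, -0.0, -0.1]
gripper_width: -0.2
grasp_force: 0.1
clock: 14.65
position: [598.2, -28.6, 112.1]
ee_rot: [-0.014, 1.0, -0.0, -0.0]
contact_force: [-2.9, 0.5, 6.3]
gripper_width: 0.0
grasp_force: 3.0
```

```bash
python3 -m handwheel '[{"x":0,"y":0,"z":-0.005,"ax":0,"ay":0,"az":0},{"x":0,"y":0,"z":-0.005,"ax":0,"ay":0,"az":0},{"x":0,"y":0,"z":-0.005,"ax":0,"ay":0,"az":0},{"x":0,"y":0,"z":0,"ax":0,"ay":0,"az":0},{"x":0,"y":0,"z":0,"ax":0,"ay":0,"az":0},{"x":0,"y":0,"z":0,"ax":0,"ay":0,"az":0},{"x":0,"y":0,"z":0,"ax":0,"ay":0,"az":0},{"x":0,"y":0,"z":0,"ax":0,"ay":0,"az":0}]' -1
```

```text
clock: 15.45
position: [598.2, -28.6, 111.9]
ee_rot: [-0.014, 1.0, -0.0, 0.0]
contact_force: [-7.4, 2.9, 18.7]
gripper_width: 0.3
grasp_force: 9.2
```

Hard stop reached at 112 mm. I'll lift straight up, retreat and check.

```bash
python3 -m handwheel '[{"x":0,"y":0,"z":0.05,"ax":0,"ay":0,"az":0},{"x":0,"y":0,"z":0.12,"ax":0,"ay":0,"az":0},{"x":0,"y":0,"z":0.18,"ax":0,"ay":0,"az":0},{"x":-0.1,"y":0,"z":0.12,"ax":0,"ay":0,"az":0},{"x":-0.18,"y":0,"z":0,"ax":0,"ay":0,"az":0},{"x":-0.2,"y":0,"z":0,"ax":0,"ay":0,"az":0},{"x":-0.2,"y":0,"z":0,"ax":0,"ay":0,"az":0},{"x":-0.15,"y":0,"z":0,"ax":0,"ay":0,"az":0}]' -1
python3 - <<'E'
from h import *
import cv2,numpy as np
t=cv2.resize(arm.get_image("top")[110:260,220:390,::-1],None,fx=2.35,fy=3,interpolation=cv2.INTER_CUBIC)
s=cv2.resize(arm.get_image("side")[140:290,180:350,::-1],None,fx=2.35,fy=3,interpolation=cv2.INTER_CUBIC)
cv2.imwrite("pics/ts3.png",np.hstack([t,s]))
E
```

```text
clock: 16.25
position: [430.1, -28.8, 201.9]
ee_rot: [-0.014, 1.0, 0.0, -0.0]
contact_force: [0.7, 0.0, 0.0]
gripper_width: 0.1
grasp_force: 0.0
```

View pics/ts3.png

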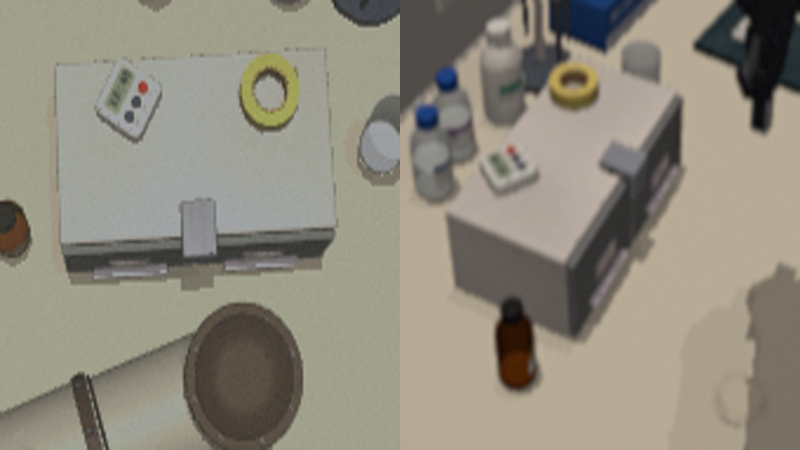

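The bar is down over both shut fronts (side crop, about (625,165)), and everything else is in place.

```bash
python3 -c "
from bench import arm
print(arm.job_done())"
```

```text
the job is handed in; nothing more can be done
None
```

Both drawers are pushed home to their hard stops and the locking bar is pressed fully down over them. The things on and around the unit look unmoved in the final pictures, and the job was handed in at about 16 s.

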